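# Load a slat under the spring clip of a doweling jig

## Task

Load the little wooden slat into the doweling jig: with one fingertip press the long thumb bar of the spring clip down and keep it down, while the other fingertip pushes the slat along its channel, beneath the clip's raised jaw, until its end is flush against the metal drill plate. Then let the bar come up so that the clip closes on the slat, and draw clear. Only push the slat, never pick it up, and leave the glue bottle, the tape measure and the hand plane where they are.

Things in the scene. Friction and masses are not known exactly. Their poses are not given: they have to be found in the camera images.
- jig: Doweling jig, screwed to the bench (does not move): plywood base 10 mm thick, x -130 to 80, y -65 to 65 mm in its own frame. Origin on the bench surface; z up, x along the slat's channel towards the drill plate. From +y to -y lie side by side: the clip's thumb bar, its hinge pin, the channel.
- channel_mouth (a point): Open near end of the slat's channel, on its floor and centre line: jig (-125, -35, 10) mm. The channel runs along jig x up to the drill plate, 43 mm wide between two rails that stand 4 mm above its floor; the floor is 10 mm above the bench.
- hinge_mid (a point): Middle of the clip's hinge pin, which runs along jig x between two lugs (at jig x -110 and 60, 14 mm wide in y, tops 32 mm above the bench): jig (-25, 0, 24) mm. The thumb bar lies on its +y side, the jaw on its -y side.
- under_jaw (a point): Point on the channel floor below the near edge of the clip's jaw: jig (30, -35, 10) mm. The jaw is a 25 mm wide steel arm over the channel (jig x 30 to 55), with an 8 mm thick round lip below it on the channel's centre line.
- clip (a joint): Turn of the spring clip, rad. 0 = at rest: the lip, 2 mm over the channel floor, blocks the slat; the bar slopes up outwards. 0.45 = bar fully down on its stop: level, its top 15 mm above the bench; the lip is 28 mm above the bench, 6 mm over the slat. The lip clears the slat from 0.29 up; clamped on the slat it reads 0.28. It springs back: 2 N at the bar's middle to start, 5.5 N fully down.
- bar_mid (a point): Middle of the top face of the clip's thumb bar, a flat steel strip 160 mm long (jig x -105 to 55 mm) and 42 mm wide (jig y 12 to 54 mm when down). It runs beside the channel, so a finger on it can travel along x next to a finger in the channel, 70 mm from it. The point moves with the clip: jig (-25, 34, 30) mm at rest, jig (-25, 33, 15) mm when fully down.
- slat: Loose dark wooden slat, flat, 60 x 40 x 12 mm (x, y, z), about 30 g, lying in the channel before the jaw. Origin at the centre of its underside, x along the channel towards the drill plate; its top is 22 mm above the bench. It slides freely.
- slat_front (a point): Centre of the slat's leading end face (30 mm ahead of its centre, 6 mm above its underside).
- plate_face (a point): Point on the drill plate's face at the channel's centre line, 16 mm above the bench, where slat_front ends up. The plate is aluminium, 50 mm wide, 10 mm thick, its top 44 mm above the bench; face at jig x = 65 mm; axes as the jig's.
- glue: Bystander: glue bottle, 44 mm diameter, 85 mm high, upright beside the jig. Origin at the centre of its underside.
- tape: Bystander: tape measure, 62 x 34 x 58 mm, standing beside the jig. Origin at the centre of its underside.
- plane: Bystander: hand plane, 170 x 55 mm, about 75 mm high, beyond the jig. Origin at the centre of its sole.
Things that resemble listed ones, but are neither listed nor needed, are in the scene too. Of the things that look like the jig, take the one that is farthest to the robot's right at the start.

How it is judged (in metres and radians):
On the way, in this order (a step that is already met when the one before it is completed fails the run):
1. a finger holds the clip down while the slat's leading end passes beneath the jaw (5 mm or more past its near edge) (value of joint clip above 0.31 rad and contact force between the fingers and clip above 0.5 N and y of slat_front in the frame of plate_face between -0.005 and 0.005 m and z of slat_front in the frame of plate_face between -0.004 and 0.004 m and x of slat_front in the frame of plate_face between -0.03 and -0.008 m), for 0.05 s.
2. with the clip still held down by a finger, the slat's end comes flush (within 3 mm) against the drill plate (value of joint clip above 0.31 rad and contact force between the fingers and clip above 0.5 N and y of slat_front in the frame of plate_face between -0.005 and 0.005 m and z of slat_front in the frame of plate_face between -0.004 and 0.004 m and x of slat_front in the frame of plate_face above -0.003 m), for 0.1 s.
At the end, for the whole second after the job is handed in: The slat lies flat in the channel, its end within 3 mm of the drill plate and square to it, and the released clip rests on it (clip joint 0.22 to 0.33 rad) (y of slat_front in the frame of plate_face between -0.005 and 0.005 m and z of slat_front in the frame of plate_face between -0.004 and 0.004 m and x of slat_front in the frame of plate_face above -0.003 m and angle between the x axis of slat and the x axis of jig, either way round below 0.08 rad and angle between slat's own z axis and vertical below 0.06 rad and value of joint clip between 0.22 and 0.33 rad and linear speed of slat below 0.01 m/s); the robot touches nothing.
It fails at once if the slat is lifted more than 8 mm off the channel floor, or tipped (z of slat_front in the frame of plate_face above 0.008 m or angle between slat's own z axis and vertical above 0.3 rad).
It fails at once if the glue bottle is moved more than 20 mm (distance of glue from where it was at the start of the episode above 0.02 m).
It fails at once if the tape measure is moved more than 20 mm (distance of tape from where it was at the start of the episode above 0.02 m).
It fails at once if the hand plane is moved more than 20 mm (distance of plane from where it was at the start of the episode above 0.02 m).
It also fails if it takes over 42 s, if anything falls off the work surface, if the arm or the gripper's body presses on something with over 40 N, if the wrist force passes 120 N, or if a joint passes its speed limit or range.

## Robot

A 7-joint arm with a two-finger parallel gripper is mounted at the origin on the work surface. World frame = base frame: x ahead of the robot, y to its left, z up, the work surface at z = 0. Lengths are in mm, angles in rad, forces in N, time in s.
With the tool pointing down it reaches from about 425 to 875 mm from the base axis. Payload 8.4 kg.
Tool frame: the origin (TCP) lies at the very end of the fingers, on their centre line; the grasp point (between the pads) lies r.pinch_z behind it (r.pinch_z is the distance from the TCP to the grasp point, in mm); z points along the fingers, x is the direction in which the jaws open and shut, and the axes are right-handed (so a half turn about z gives the same grasp; the last joint's range is limited). The gripper opens to 85 mm and grips with 20 to 120 N. Pads are 22 mm wide; open, the fingers measure 114 mm over their backs; the gripper's body (76 mm by 85 mm) begins 54 mm behind the grasp point. The pads swing forward as they close: fully open they stand 13 mm farther back than shut.
Start: joints at [1.039, 0.333, 0.04, 1.465, -0.013, 1.343, -0.059], TCP at [272.594, -590.048, 231.308] pointing down, gripper open.
Joint ranges: [-2.58, 2.58], [-0.38, 2.09], [-1.3, 1.39], [0.25, 2.4], [-1.5, 4.64], [0.08, 2.09], [-2.65, 2.65]. Speed limits (rad/s): [2.22, 2.22, 2.79, 2.79, 3.14, 3.14, 3.14].

## Interface

Orientations are given as a unit quaternion [w, x, y, z].
In Python, from plant import r gives the robot as it stands. The module is installed in compiled form; this text tells all that it offers.
- The arm moves only by the tool servo_tool, never from a script. Its argument "plan" is a list of rows, each a list of 7 numbers: the shift along the tool's x, y, z in units of 40 mm (1.0 is 40 mm), then the turn, a rotation vector about the tool's x, y, z in degrees, then the finger opening in mm, from 0 to 85.4. A call has 1 to 5 rows; each row shifts and turns the commanded pose from where the row before left it, along the tool's axes as they then stand; what a row does not reach is not made up. A row lasts 1/10 s, in which the tool goes at most 50 mm and 8.59 degrees, less where a joint would pass 70% of its speed; a pose out of reach is approached as far as the arm can. A call is refused whole if a number of a shift passes 1 or a number of a turn 8.59, either way. A call with a gripper value outside its range is refused whole. The fingers move at their own pace and stop on an object; the grip force is fixed at half the most. Time passes only in rows, so rows that do not move let the fingers close. It gives the time, the measured TCP pose, the force and the opening at its end, in the units of the state.
- r.get_state(): the state, without advancing time (a new reading comes with each control period).
- r.grab_frame(name): name is "scene" or "top" or "wrist"; returns (picture, depth): 400x640x3 uint8, blue, green, red; 400x640 float32, mm along the optical axis (not along the pixel's ray), 0 where there is no reading.
- r.camera_model(name): a dict with "fx", "fy", "cx", "cy" (pixels), "eye" and "orientation" of the camera in the world; the wrist camera has in their place "T_tool_cam" (4x4, takes a point from camera to tool coordinates, whose origin is the TCP and whose axes are the tool frame's). Camera axes: x right, y down, z forward; pixel columns grow to the right and rows downward; lengths in mm; the calibration is good to about 2 mm. A picture is of the moment at which its call begins: read the wrist's pose just before it. camera_model takes no time and is no camera call.
- r.close_job(): hands the job in, once; it reports no verdict.
Trained networks look in the newest picture that a camera, given by its name, has taken for a name from the list of things; names that differ only in an ending like _2 or _b are one class to them, and where a whole thing is asked for, a point or a joint stands for the part that bears it (a point fixed in the world has none). Each returns a list of dicts, best first, with "confidence" (0 to 1); they miss things now and then, are a little off and sometimes report something else, mostly with a low value. They report only what shows in the picture. A call takes as long as a camera call. They do not tell look-alikes from the thing itself.
- r.silhouettes(camera, label): "pixels" (400x640 bool, what is visible of it) and "bbox" ([left, top, width, height] in pixels, round what is visible of it).
The state is a dict: "time_s": time; "joint_pos": joint angles; "qvel": joint speeds; "joint_efforts": joint torques, N m; "tool_pos": TCP position; "tcp_rot": TCP orientation; "contact_force": force on the tool from outside, world axes, zero at the start; "moment": the same for the moment, N m; "gripper_width": finger opening in mm.
Only numpy, scipy, OpenCV 4.12 (cv2) and the standard library are available. Lean on these libraries where they do the work, as an engineer would, in place of code of your own. Each camera call takes 0.05 s, during which the arm holds its last target.

## Working session

There is one attempt and no reset: what is moved stays moved. The work goes in short steps, Python scripts to look and compute and a tool call to move; the robot and the scene stay as the last step left them, time stands still between calls to the robot, and variables do not carry over. Pictures are saved under pics/ and viewed, and the job is handed in when it is done.

Besides the shell and the picture viewer there is one more tool, called after "Call:" as name(argument=value, ...), one argument or row to a line, values as JSON. servo_tool: Moves the arm, as the interface text tells. Its arguments: {"type":"object","properties":{"plan":{"type":"array"}},"required":["plan"]}

```bash
mkdir -p pics; ls; cat > h.py <<'E'
import numpy as np,cv2
from plant import r
from scipy.spatial.transform import Rotation as R
def q2R(q): return R.from_quat([q[1],q[2],q[3],q[0]]).as_matrix()
def campose(n):
    m=r.camera_model(n)
    if n=='wrist':
        s=r.get_state(); T=np.eye(4);T[:3,:3]=q2R(s['tcp_rot']);T[:3,3]=s['tool_pos'];T=T@np.array(m['T_tool_cam'])
    else:
        T=np.eye(4)
        o=np.array(m['orientation'])
        T[:3,:3]=q2R(o) if o.size==4 else o.reshape(3,3)
        T[:3,3]=m['eye']
    return m,T
def unproj(n,d,uv=None,mT=None):
    m,T=mT or campose(n)
    v,u=np.mgrid[0:400,0:640]
    P=np.stack([(u-m['cx'])/m['fx']*d,(v-m['cy'])/m['fy']*d,d],-1)
    return P@T[:3,:3].T+T[:3,3]
def proj(mT,X):
    m,T=mT
    c=(np.atleast_2d(X)-T[:3,3])@T[:3,:3]
    return np.stack([c[:,0]/c[:,2]*m['fx']+m['cx'],c[:,1]/c[:,2]*m['fy']+m['cy']],1)
E
python3 - <<'E'
from h import *
print(r.get_state()); print(r.pinch_z)
for n in ['scene','top','wrist']:
    mT=campose(n); p,d=r.grab_frame(n); cv2.imwrite(f'pics/{n}0.png',p); np.savez(f'{n}0.npz',p=p,d=d,W=unproj(n,d,mT=mT)); print(n,mT)
E
```

```text
pics
{'time_s': 0.0, 'joint_pos': array([ 1.03881796,  0.33388309,  0.03986716,  1.46628751, -0.0133983 ,
        1.34329773, -0.0585208 ]), 'qvel': array([-0.00049138,  0.00153082, -0.00082342, -0.00233061,  0.00109941,
        0.00108007,  0.00186431]), 'joint_efforts': array([-7.76476263e-04, -6.58561563e+01,  1.36576284e+00, -4.05568528e+01,
        1.69475359e-02,  1.23568653e-02, -1.40181064e-05]), 'tool_pos': array([ 272.3890167 , -589.66317779,  230.43120647]), 'tcp_rot': array([-3.87265449e-04,  8.42426568e-01, -5.38810570e-01, -7.05613612e-04]), 'contact_force': array([-0.13069363,  0.02455018, -0.29556759]), 'moment': array([ 0.05750881, -0.02085397,  0.00682295]), 'gripper_width': 85.18209228798997}
18.700000000000003
scene ({'fx': 402.97132352905317, 'fy': 402.97132352905317, 'cx': 319.34393786923016, 'cy': 200.32161351555473, 'eye': array([1197.45151823, -354.49014652,  588.36159258]), 'orientation': array([-0.41608261,  0.78234752,  0.41400985, -0.208335  ])}, array([[ 5.70384751e-01,  4.74430012e-01, -6.70505332e-01,
         1.19745152e+03],
       [ 8.21168291e-01, 
[... 929 characters left out ...]
, 'T_tool_cam': array([[ 9.99999402e-01, -7.06965562e-04,  8.33916254e-04,
        -1.68503774e-01],
       [ 3.94754474e-04,  9.44814027e-01,  3.27606927e-01,
        -8.42435323e+01],
       [-1.01950259e-03, -3.27606402e-01,  9.44813741e-01,
        -1.43826929e+02],
       [ 0.00000000e+00,  0.00000000e+00,  0.00000000e+00,
         1.00000000e+00]])}, array([[ 4.19057922e-01, -8.57779663e-01, -2.97665094e-01,
         3.48947411e+02],
       [-9.07959425e-01, -3.96033549e-01, -1.36993105e-01,
        -5.54406983e+02],
       [-3.75463919e-04,  3.27675873e-01, -9.44790125e-01,
         3.74357453e+02],
       [ 0.00000000e+00,  0.00000000e+00,  0.00000000e+00,
         1.00000000e+00]]))
```

View pics/scene0.png

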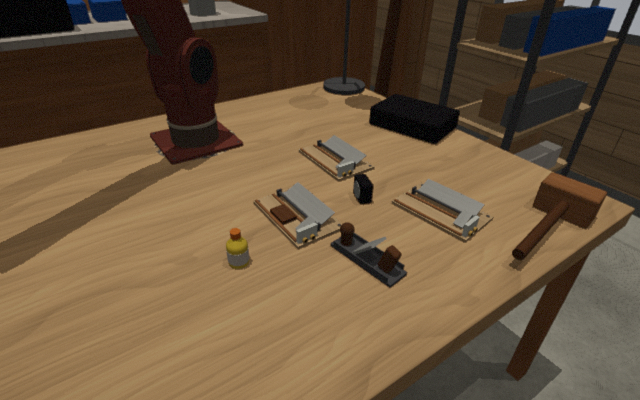

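View pics/top0.png

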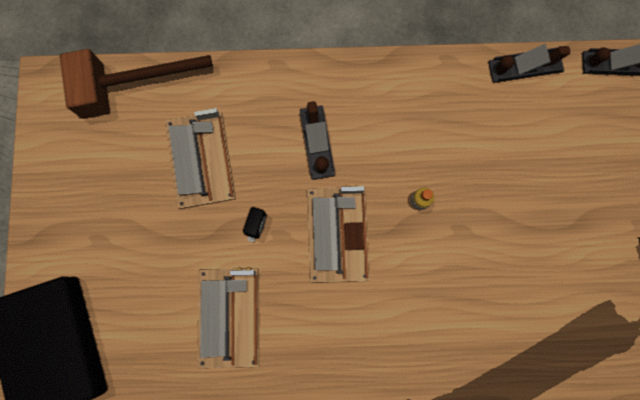

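View pics/wrist0.png

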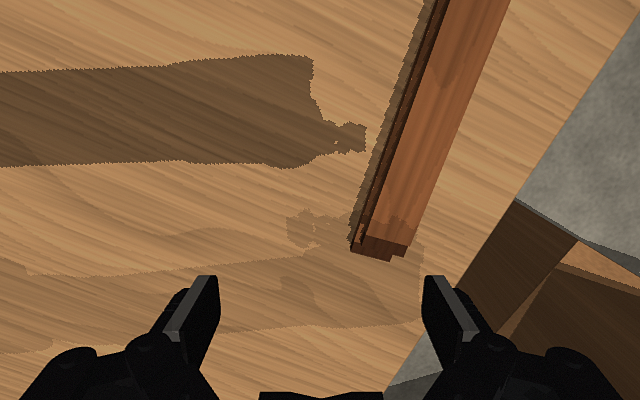

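```bash
python3 - <<'E'
from h import *
p=np.load('top0.npz')['p'];W=np.load('top0.npz')['W']
c=p[170:300,290:450];cv2.imwrite('pics/topc.png',cv2.resize(c,None,fx=5,fy=4.6,interpolation=cv2.INTER_CUBIC))
p=np.load('scene0.npz')['p']
c=p[165:265,230:350];cv2.imwrite('pics/scc.png',cv2.resize(c,None,fx=6,fy=6,interpolation=cv2.INTER_CUBIC))
for v in range(184,288,8): print(v,[tuple(W[v,u].round(0).astype(int)) for u in range(305,372,12)])
E
```

```text
184 [(np.int64(641), np.int64(127), np.int64(1)), (np.int64(641), np.int64(99), np.int64(-1)), (np.int64(639), np.int64(72), np.int64(1)), (np.int64(638), np.int64(45), np.int64(5)), (np.int64(638), np.int64(17), np.int64(0)), (np.int64(637), np.int64(-10), np.int64(1))]
192 [(np.int64(623), np.int64(127), np.int64(-4)), (np.int64(621), np.int64(100), np.int64(5)), (np.int64(619), np.int64(73), np.int64(11)), (np.int64(614), np.int64(47), np.int64(32)), (np.int64(615), np.int64(20), np.int64(23)), (np.int64(620), np.int64(-10), np.int64(-5))]
200 [(np.int64(604), np.int64(127), np.int64(2)), (np.int64(597), np.int64(100), np.int64(36)), (np.int64(599), np.int64(74), np.int64(19)), (np.int64(596), np.int64(48), np.int64(35)), (np.int64(597), np.int64(20), np.int64(23)), (np.int64(601), np.int64(-9), np.int64(-1))]
208 [(np.int64(586), np.int64(128), np.int64(-2)), (np.int64(579), np.int64(101), np.int64(38)), (np.int64(581), np.int64(74), np.int64(23)), (np.int64(581), np.int64(47), np.int64(14)), (np.int64(580), np.int64(21), np.int64(18)), (np.int64(581), np.int64(-7), np.int64(4))]
[... 1780 characters left out ...]
, np.int64(28)), (np.int64(457), np.int64(51), np.int64(9)), (np.int64(456), np.int64(25), np.int64(13)), (np.int64(455), np.int64(-1), np.int64(13))]
272 [(np.int64(442), np.int64(131), np.int64(-1)), (np.int64(441), np.int64(105), np.int64(16)), (np.int64(440), np.int64(78), np.int64(14)), (np.int64(439), np.int64(53), np.int64(35)), (np.int64(439), np.int64(25), np.int64(5)), (np.int64(438), np.int64(-1), np.int64(11))]
280 [(np.int64(424), np.int64(132), np.int64(1)), (np.int64(423), np.int64(105), np.int64(11)), (np.int64(423), np.int64(79), np.int64(11)), (np.int64(422), np.int64(53), np.int64(12)), (np.int64(421), np.int64(26), np.int64(8)), (np.int64(421), np.int64(0), np.int64(10))]
```

View pics/topc.png

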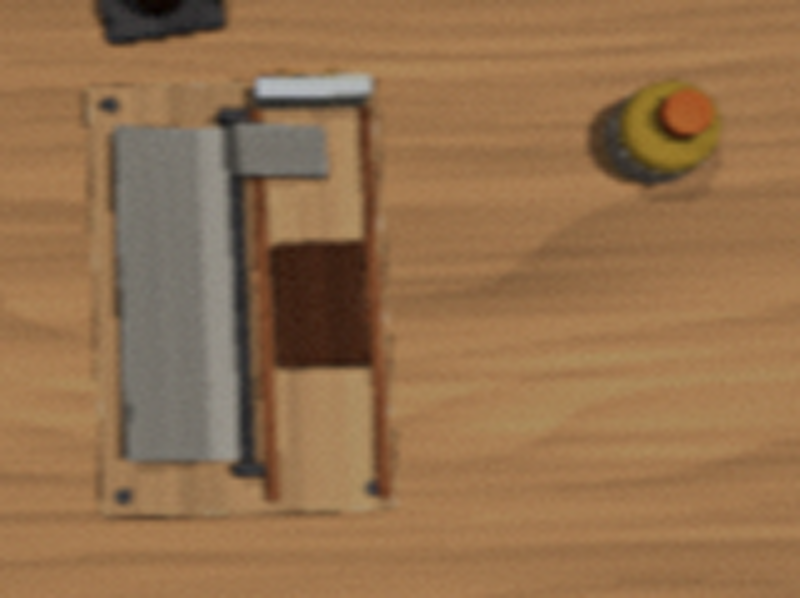

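View pics/scc.png

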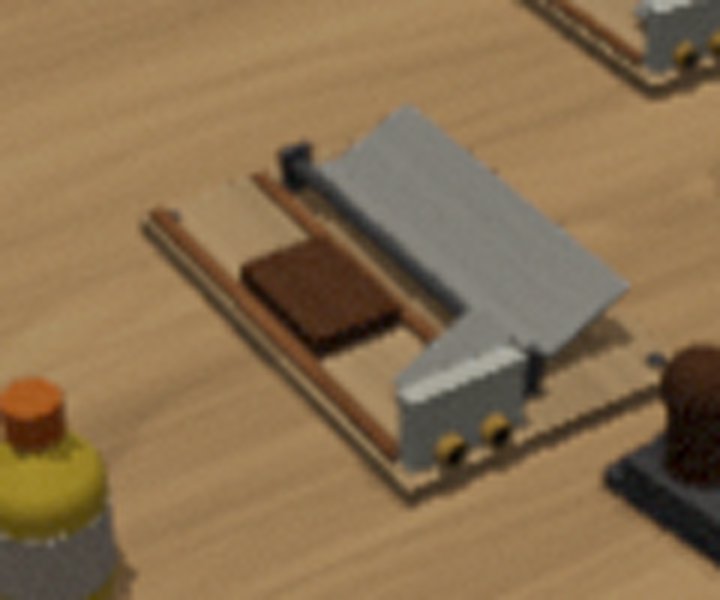

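```bash
cat > fit.py <<'E'
from h import *
from scipy.optimize import least_squares
mT=campose('top')
P=np.array([[-130,65,10],[-130,-65,10],[80,65,10],[75,-10,44],[75,-60,44],[65,-10,44],[65,-60,44],[-110,0,32],[60,0,32]],float)
c=np.array([[103,516],[394,508],[83,90],[254,77],[372,73],[257,99],[372,95],[250,469],[232,116]],float)
uv=np.stack([290+(c[:,0]+.5)/5-.5,170+(c[:,1]+.5)/4.6-.5],1)
def tf(x,P):
    cs,sn=np.cos(x[2]),np.sin(x[2]); return np.stack([x[0]+cs*P[:,0]-sn*P[:,1],x[1]+sn*P[:,0]+cs*P[:,1],P[:,2]],1)
f=lambda x:(proj(mT,tf(x,P))-uv).ravel()
s=least_squares(f,[550,65,0],loss='soft_l1');print(s.x,(f(s.x)).reshape(-1,2).round(2).tolist())
# same in scene camera: reproject for check
mS=campose('scene')
im=np.load('scene0.npz')['p'].copy()
im=cv2.resize(im[165:265,230:350],None,fx=6,fy=6,interpolation=cv2.INTER_CUBIC)
for q in proj(mS,tf(s.x,P)):
    cv2.circle(im,tuple(int(round(a)) for a in (np.array([(q[0]-230+.5)*6,(q[1]-165+.5)*6]))),3,(0,0,255),-1)
cv2.imwrite('pics/chk.png',im)
# slat: back edge & front edge
for cx,cy in [(277,367),(371,366),(270,243),(364,241)]:
    u=290+(cx+.5)/5-.5;v=170+(cy+.5)/4.6-.5
    m,T=mT;d=T[:3,:3]@np.array([(u-m['cx'])/m['fx'],(v-m['cy'])/m['fy'],1]);X=T[:3,3]+d*(22-T[2,3])/d[2]
    a=-s.x[2];D=X[:2]-s.x[:2];print('slat world',X.round(1),'jig',np.array([np.cos(a)*D[0]-np.sin(a)*D[1],np.sin(a)*D[0]+np.cos(a)*D[1]]).round(1))
W=np.load('top0.npz')['W']
for u,v in [(424,198)]: print('glue',W[v-2:v+3,u-2:u+3].reshape(-1,3).mean(0))
E
python3 fit.py
```

```text
[5.49274223e+02 5.72143478e+01 8.37846863e-03] [[-0.36, 0.62], [0.66, 0.21], [0.45, -0.7], [0.25, 0.12], [-0.54, 0.17], [-0.15, -0.18], [-0.31, -0.13], [-0.09, 0.27], [0.17, -0.47]]
slat world [488.   42.1  22. ] jig [-61.4 -14.6]
slat world [487.4   0.9  22. ] jig [-62.4 -55.8]
slat world [547.6  43.   22. ] jig [ -1.8 -14.2]
slat world [547.4   1.4  22. ] jig [ -2.3 -55.8]
glue [ 587.63527973 -125.31239308   78.53607019]
```

View pics/chk.png

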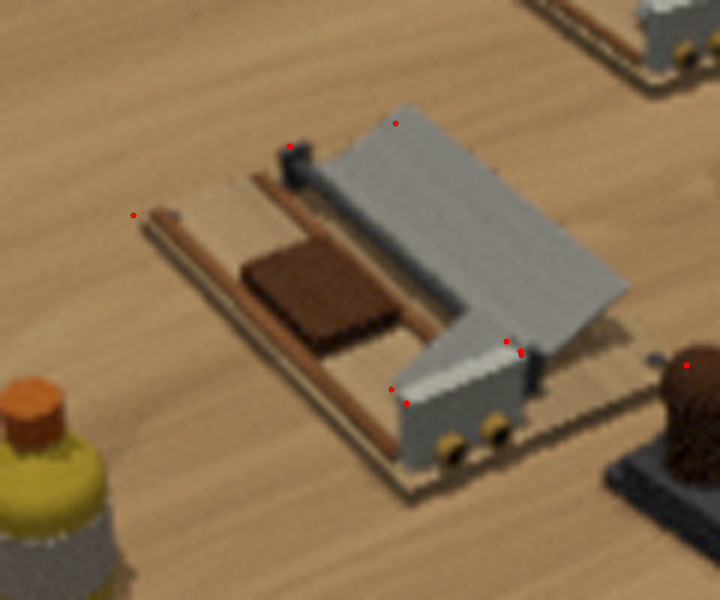

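Call:
servo_tool(
  plan=[
    [0, 0, 0, 0, 0, 8.1, 58],
    [0, 0, 0, 0, 0, 8.1, 58],
    [0, 0, 0, 0, 0, 8.1, 58],
    [-1, -0.6, 0, 0, 0, 0, 58],
    [-1, -0.6, 0, 0, 0, 0, 58],
  ],
)

```text
time_s: 0.65
tool_pos: [319.3, -509.3, 230.6]
tcp_rot: [0.0, 0.709, -0.705, -0.001]
contact_force: [1.3, -0.2, -0.7]
gripper_width: 57.7
```

Call:
servo_tool(
  plan=[
    [-1, -0.6, 0, 0, 0, 0, 58],
    [-1, -0.6, 0, 0, 0, 0, 58],
    [-1, -0.6, 0, 0, 0, 0, 58],
    [-1, -0.6, 0, 0, 0, 0, 58],
    [-1, -0.6, 0, 0, 0, 0, 58],
  ],
)

```text
time_s: 1.15
tool_pos: [438.7, -306.8, 231.3]
tcp_rot: [0.0, 0.71, -0.704, -0.0]
contact_force: [1.1, -0.3, -0.3]
gripper_width: 57.7
```

Call:
servo_tool(
  plan=[
    [-1, -0.1, 0, 0, 0, 0, 58],
    [-1, -0.1, 0, 0, 0, 0, 58],
    [-1, -0.1, 0, 0, 0, 0, 58],
    [-1, -0.1, 0, 0, 0, 0, 58],
    [-1, -0.1, 0, 0, 0, 0, 58],
  ],
)

```text
time_s: 1.65
tool_pos: [456.2, -106.8, 231.3]
tcp_rot: [0.0, 0.71, -0.704, 0.0]
contact_force: [0.2, -0.3, -0.0]
gripper_width: 57.8
```

Call:
servo_tool(
  plan=[
    [-1, 0, 0, 0, 0, 0, 58],
    [-1, 0, 0.5, 0, 0, 0, 58],
    [-1, 0, 0.5, 0, 0, 0, 58],
    [-1, 0, 0.5, 0, 0, 0, 58],
    [0, 0, 0, 0, 0, 0, 58],
  ],
)

```text
time_s: 2.15
tool_pos: [453.0, 56.8, 169.1]
tcp_rot: [0.001, 0.713, -0.701, -0.002]
contact_force: [-0.4, 0.1, 0.1]
gripper_width: 58.1
```

```bash
python3 - <<'E'
from h import *
s=r.get_state();print(s['tool_pos'],s['tcp_rot'],s['contact_force'],s['gripper_width'])
mT=campose('wrist');p,d=r.grab_frame('wrist');np.savez('w1.npz',p=p,d=d,W=unproj('wrist',d,mT=mT));cv2.imwrite('pics/w1.png',p)
q=p.copy()
for x in ([-130,65,10],[-130,-65,10],[80,65,10],[75,-10,44],[75,-60,44],[65,-10,44],[65,-60,44],[-110,0,32],[60,0,32],[80,-65,10]):
    c,sn=np.cos(.00838),np.sin(.00838);X=[549.27+c*x[0]-sn*x[1],57.2+sn*x[0]+c*x[1],x[2]]
    u=proj(mT,X)[0];print(x,u.round(1));cv2.circle(q,tuple(int(round(a)) for a in u),2,(0,0,255),-1)
cv2.imwrite('pics/w1c.png',q)
E
```

```text
[452.9786023  56.7550768 169.1095621] [ 0.00075003  0.71275325 -0.70141233 -0.00172792] [-0.36987701  0.07751641  0.07234347] 58.1410789960188
[-130, 65, 10] [249.3 216.8]
[-130, -65, 10] [392.  217.8]
[80, 65, 10] [232.  -56.8]
[75, -10, 44] [339.  -65.8]
[75, -60, 44] [418.2 -65.1]
[65, -10, 44] [338.6 -47.1]
[65, -60, 44] [416.6 -46.5]
[-110, 0, 32] [320.9 204.6]
[60, 0, 32] [322.8 -32.6]
[80, -65, 10] [413.6 -55.2]
```

View pics/w1c.png

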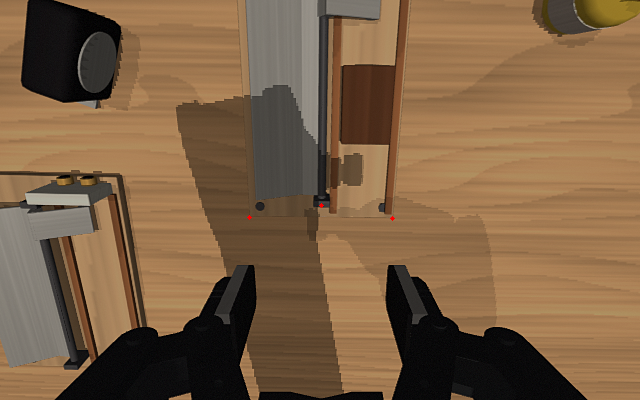

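```bash
python3 - <<'E'
from h import *
z=np.load('w1.npz');d=z['d'];m,T=campose('wrist');Tc=np.array(m['T_tool_cam'])
for v in (262,266,270,280,290,300,310,330):
  for u in list(range(200,262,6))+list(range(384,440,6)):
    if 0<d[v,u]<190:
      X=np.array([(u-m['cx'])/m['fx']*d[v,u],(v-m['cy'])/m['fy']*d[v,u],d[v,u],1]);print(v,u,(Tc@X)[:3].round(1),end=' ')
  print()
E
```

```text
266 236 [-35.6 -10.6 -10.5] 266 242 [-32.9 -10.9 -11. ] 266 248 [-30.5 -10.7 -10.7] 266 390 [ 29.2 -10.7 -10.7] 266 396 [ 31.6 -10.8 -11. ] 266 402 [ 34.  -11.1 -11.5] 
270 236 [-34.7 -11.  -14.4] 270 242 [-32.3 -10.9 -14.3] 270 248 [-29.7 -11.1 -14.6] 270 254 [-29.2  -5.9  -5.4] 270 390 [ 29.   -9.4 -11.8] 270 396 [ 30.8 -11.3 -15.1] 270 402 [ 33.3 -11.  -14.6] 
280 224 [-39.7  -6.9 -15.5] 280 230 [-35.2 -11.1 -22.5] 280 236 [-33.2 -10.5 -21.4] 280 242 [-30.6 -11.1 -22.4] 280 248 [-29.2  -8.4 -18. ] 280 254 [-28.9  -2.4  -8.1] 280 390 [ 29.   -5.6 -13.4] 280 396 [ 29.5 -10.5 -21.5] 280 402 [ 31.4 -11.5 -23.3] 280 408 [ 34.1 -10.8 -22. ] 280 414 [ 38.4  -6.8 -15.4] 280 420 [ 41.1  -6.4 -14.9] 
290 212 [-42.5  -6.9 -22.9] 290 218 [-39.9  -7.3 -23.6] 290 224 [-37.8  -7.  -23. ] 290 230 [-33.5 -11.1 -29.5] 290 236 [-31.4 -10.9 -29.2] 290 242 [-29.1 -11.1 -29.4] 290 248 [-29.   -5.2 -20.2] 290 254 [-29.1   2.2  -8.6] 290 390 [ 29.   -1.7 -14.9] 290 396 [ 29.1  -8.  -24.7] 290 402 [ 30.3 -10.7 -28.9] 290 408 [ 32.8 -10.  -27.9] 290 414 [ 34.4 -11.3 -29.9] 290 420 [ 38.7  -7.2 -23.5] 290 4
[... 753 characters left out ...]
310 396 [ 28.8  -1.5 -28.4] 310 402 [ 29.1  -6.8 -35.8] 310 408 [ 29.7 -10.6 -41.1] 310 414 [ 31.6 -10.9 -41.4] 310 420 [ 33.6 -10.8 -41.4] 310 426 [ 37.9  -6.3 -35.1] 310 432 [ 40.2  -6.  -34.7] 310 438 [ 42.1  -6.5 -35.3] 
330 200 [-37.  -12.2 -53.2] 330 206 [-35.  -12.3 -53.4] 330 212 [-33.4 -11.9 -52.9] 330 218 [-31.7 -11.6 -52.5] 330 224 [-29.5 -12.4 -53.5] 330 230 [-30.9  -3.9 -42.9] 330 236 [-29.1  -3.4 -42.2] 330 242 [-29.1   3.  -34.1] 330 248 [-29.1  10.  -25.4] 330 396 [ 29.1   6.6 -29.7] 330 402 [ 29.1   0.  -38. ] 330 408 [ 29.5  -4.5 -43.7] 330 414 [ 30.8  -6.4 -46.1] 330 420 [ 30.4 -12.1 -53.2] 330 426 [ 32.4 -11.7 -52.8] 330 432 [ 34.5 -11.3 -52.2] 330 438 [ 35.8 -12.3 -53.5]
```

Call:
servo_tool(
  plan=[
    [0.03, -0.26, 0.4, 0, 0, 0.4, 62],
    [0, 0, 0.8, 0, 0, 0, 62],
    [0, 0, 0.9, 0, 0, 0, 62],
    [0, 0, 0.9, 0, 0, 0, 62],
    [0, 0, 0, 0, 0, 0, 62],
  ],
)

```text
time_s: 2.7
tool_pos: [462.5, 48.7, 47.9]
tcp_rot: [0.003, 0.707, -0.707, -0.002]
contact_force: [-0.3, 0.1, 0.2]
gripper_width: 61.9
```

```bash
cat > look.py <<'E'
from h import *
import sys
k=sys.argv[1]
s=r.get_state();print(s['time_s'],s['tool_pos'].round(1),s['tcp_rot'].round(4),s['contact_force'].round(1),s['gripper_width'])
a=np.array(s['tool_pos'][:2])-[549.27,57.2];c,sn=np.cos(.00838),np.sin(.00838)
print('tcp jig',(c*a[0]+sn*a[1]).round(1),(-sn*a[0]+c*a[1]).round(1))
p,d=r.grab_frame('wrist');cv2.imwrite(f'pics/w{k}.png',p)
p,d=r.grab_frame('scene');cv2.imwrite(f'pics/s{k}.png',cv2.resize(p[150:270,220:370],None,fx=5,fy=5,interpolation=cv2.INTER_CUBIC))
E
python3 look.py 2
```

```text
2.7 [462.5  48.7  47.9] [ 0.0027  0.7072 -0.707  -0.0023] [-0.3  0.1  0.2] 61.92848911046001
tcp jig -86.8 -7.8
```

View pics/w2.png

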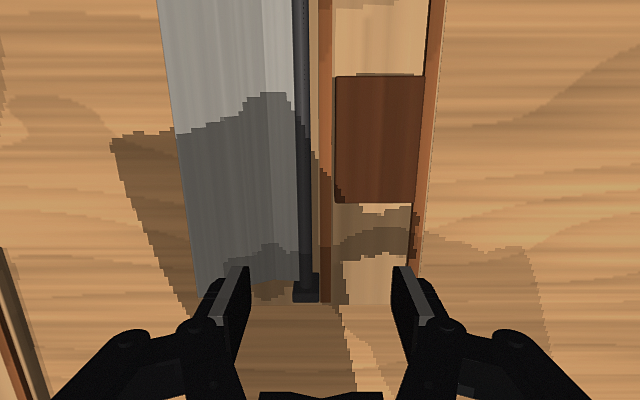

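View pics/s2.png

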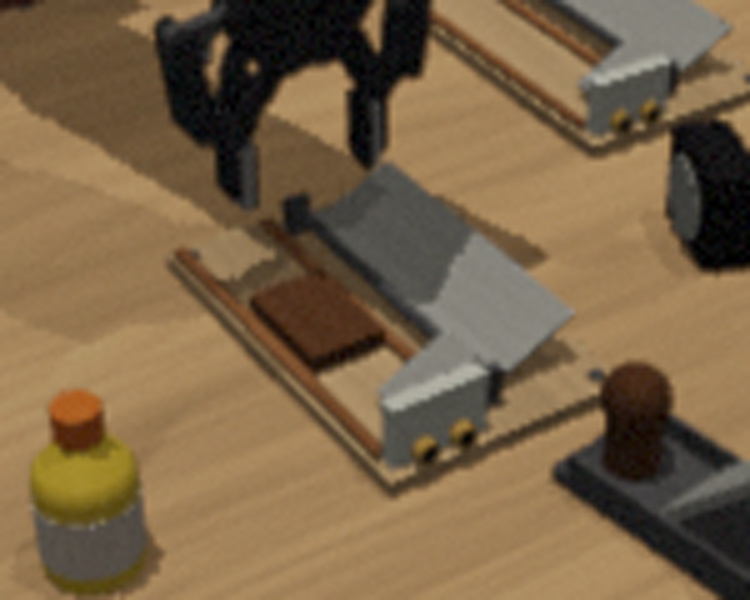

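Call:
servo_tool(
  plan=[
    [-0.17, -0.02, 0, 0.4, 0, -0.45, 62],
    [0, 0, 0, 0, 0, 0, 62],
    [0, 0, 0, 0, 0, 0, 62],
  ],
)

```text
time_s: 3.1
tool_pos: [467.1, 57.6, 52.7]
tcp_rot: [-0.003, 0.711, -0.704, 0.003]
contact_force: [-0.0, -0.3, 0.6]
gripper_width: 62.0
```

Call:
servo_tool(
  plan=[
    [0, 0, 0, 0, 0, 0, 62],
    [0, 0, 0, 0, 0, 0, 62],
  ],
)

```text
time_s: 3.3
tool_pos: [466.4, 57.2, 51.7]
tcp_rot: [-0.003, 0.71, -0.704, 0.003]
contact_force: [0.1, 0.2, -0.3]
gripper_width: 61.7
```

Call:
servo_tool(
  plan=[
    [0, 0, 0, 0, 0, 0, 62],
    [0, 0, 0, 0, 0, 0, 62],
  ],
)

```text
time_s: 3.5
tool_pos: [466.2, 57.2, 51.3]
tcp_rot: [-0.002, 0.71, -0.704, 0.002]
contact_force: [0.6, -0.4, -0.3]
gripper_width: 62.1
```

Call:
servo_tool(
  plan=[
    [0.04, 0.07, 0.15, 0, 0, 0, 62],
    [0, 0, 0.15, 0, 0, 0, 62],
    [0, 0, 0.15, 0, 0, 0, 62],
    [0, 0, 0, 0, 0, 0, 62],
    [0, 0, 0, 0, 0, 0, 62],
  ],
)

```text
time_s: 4.0
tool_pos: [463.4, 55.7, 33.0]
tcp_rot: [-0.002, 0.71, -0.704, 0.002]
contact_force: [0.2, -0.1, -0.1]
gripper_width: 61.9
```

Call:
servo_tool(
  plan=[
    [0, 0, 0, 0, 0, 0, 62],
    [0, 0, 0, 0, 0, 0, 62],
  ],
)

```text
time_s: 4.2
tool_pos: [463.8, 55.7, 33.5]
tcp_rot: [-0.003, 0.71, -0.704, 0.003]
contact_force: [0.5, 0.2, 1.0]
gripper_width: 61.7
```

Call:
servo_tool(
  plan=[
    [0, 0, 0.1, 0, 0, 0, 62],
    [0, 0, 0.1, 0, 0, 0, 62],
    [0, 0, 0.1, 0, 0, 0, 62],
    [0, 0, 0, 0, 0, 0, 62],
    [0, 0, 0, 0, 0, 0, 62],
  ],
)

```text
time_s: 4.7
tool_pos: [463.7, 55.7, 21.3]
tcp_rot: [-0.002, 0.71, -0.704, 0.002]
contact_force: [0.5, -0.3, 2.0]
gripper_width: 61.9
```

```bash
python3 look.py 3
```

```text
4.7 [463.7  55.7  21.3] [-0.0025  0.7105 -0.7037  0.0024] [ 0.5 -0.3  2. ] 61.94458757759235
tcp jig -85.5 -0.8
```

View pics/w3.png

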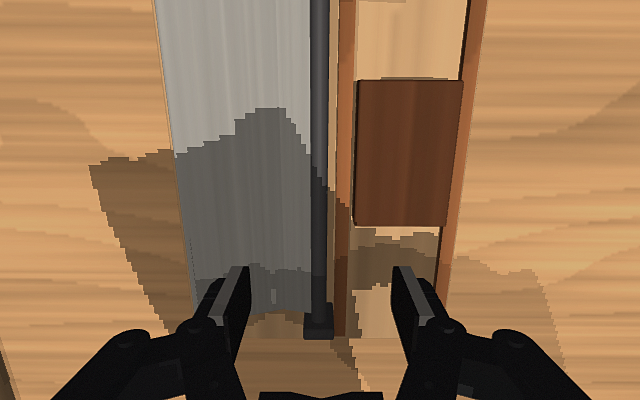

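View pics/s3.png

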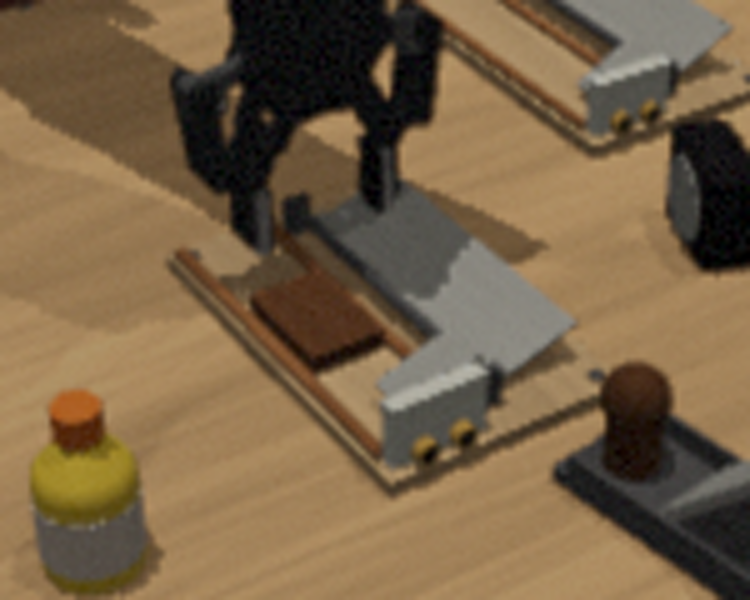

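Call:
servo_tool(
  plan=[
    [0, 0, 0.1, 0, 0, 0, 62],
    [0, 0, 0.1, 0, 0, 0, 62],
    [0, 0, 0, 0, 0, 0, 62],
    [0, 0, 0, 0, 0, 0, 62],
  ],
)

```text
time_s: 5.2
tool_pos: [463.8, 55.5, 13.3]
tcp_rot: [-0.002, 0.71, -0.704, 0.002]
contact_force: [1.2, -0.4, 3.3]
gripper_width: 62.2
```

Call:
servo_tool(
  plan=[
    [0, 0, 0.1, 0, 0, 0, 62],
    [0, 0, 0, 0, 0, 0, 62],
    [0, 0, 0, 0, 0, 0, 62],
  ],
)

```text
time_s: 5.5
tool_pos: [463.9, 55.0, 9.5]
tcp_rot: [-0.002, 0.71, -0.704, 0.003]
contact_force: [0.1, -3.2, 6.1]
gripper_width: 62.0
```

```bash
python3 look.py 4
```

```text
5.5 [463.9  55.    9.5] [-0.0023  0.7103 -0.7039  0.0027] [ 0.1 -3.2  6.1] 61.97300416104199
tcp jig -85.4 -1.5
```

View pics/w4.png

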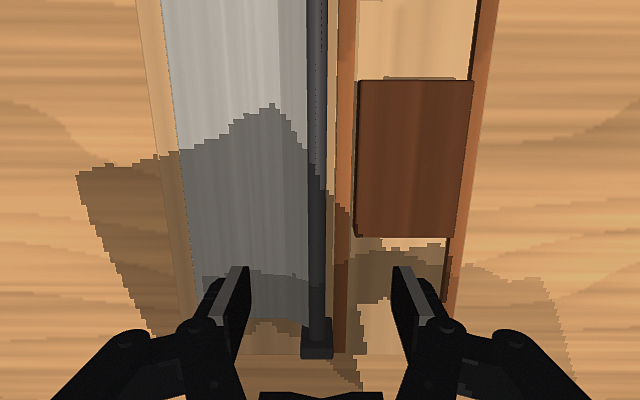

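View pics/s4.png

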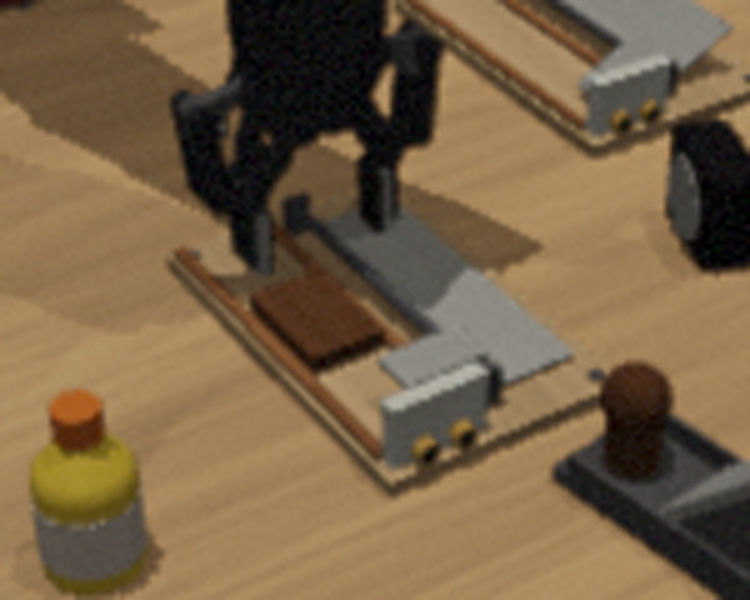

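```bash
cat > bar.py <<'E'
from h import *
mT=campose('wrist');p,d=r.grab_frame('wrist');W=unproj('wrist',d,mT=mT)
D=W[...,:2]-[549.27,57.2];c,sn=np.cos(.00838),np.sin(.00838)
J=np.stack([c*D[...,0]+sn*D[...,1],-sn*D[...,0]+c*D[...,1],W[...,2]],-1)
v=np.mgrid[0:400,0:640][0]
m=(d>0)&(v<255)&(J[...,1]>16)&(J[...,1]<50)&(J[...,0]<50)&(J[...,0]>-95)&(J[...,2]<45)
A=J[m];s=np.polyfit(A[:,1],A[:,2],1);print('bar slope',s[0],'z at y33',np.polyval(s,33),'clip~',.45-np.arctan(s[0]))
m=(d>0)&(v<260)&(abs(J[...,1]+35)<15)&(J[...,2]>18)&(J[...,2]<26)&(J[...,0]<80)
A=J[m];print('slat x',np.percentile(A[:,0],[1,99]),'y',np.percentile(A[:,1],[1,99]),'z',np.median(A[:,2]))
cv2.imwrite('pics/bar.png',p)
s=r.get_state();print(s['tool_pos'].round(1),s['contact_force'].round(1))
E
python3 bar.py
```

```text
bar slope 0.0025819406201142273 z at y33 16.339558032959076 clip~ 0.4474180651172941
slat x [-59.59794154  -1.31705283] y [-49.68135014 -20.31432989] z 23.30098862285766
[463.9  55.    9.5] [-0.4 -2.6  6.3]
```

Call:
servo_tool(
  plan=[
    [0, -0.1, 0, 0, 0, 0, 62],
    [0, -0.1, 0, 0, 0, 0, 62],
    [0, -0.1, 0, 0, 0, 0, 62],
    [0, -0.1, 0, 0, 0, 0, 62],
    [0, -0.1, 0, 0, 0, 0, 62],
  ],
)

```text
time_s: 6.15
tool_pos: [482.0, 55.9, 9.2]
tcp_rot: [-0.001, 0.711, -0.703, 0.001]
contact_force: [-7.8, 0.3, 10.5]
gripper_width: 62.3
```

Call:
servo_tool(
  plan=[
    [0, -0.1, 0, 0, 0, 0, 62],
    [0, -0.1, 0, 0, 0, 0, 62],
    [0, -0.1, 0, 0, 0, 0, 62],
    [0, 0, 0, 0, 0, 0, 62],
  ],
)

```text
time_s: 6.55
tool_pos: [494.8, 56.1, 9.3]
tcp_rot: [-0.002, 0.711, -0.704, 0.002]
contact_force: [-3.9, -0.6, 7.9]
gripper_width: 62.0
```

```bash
python3 bar.py; python3 look.py 5
```

```text
bar slope -0.0027627015995487134 z at y33 16.136614517496806 clip~ 0.45276269457078905
slat x [-38.38757143  16.10505905] y [-49.70433698 -20.3042282 ] z 23.275274759877902
[494.8  56.1   9.4] [-4.3 -0.3  7.4]
6.6 [494.8  56.1   9.4] [-0.0017  0.7106 -0.7036  0.0018] [-4.3 -0.3  7.4] 61.99673637374993
tcp jig -54.5 -0.7
```

View pics/w5.png

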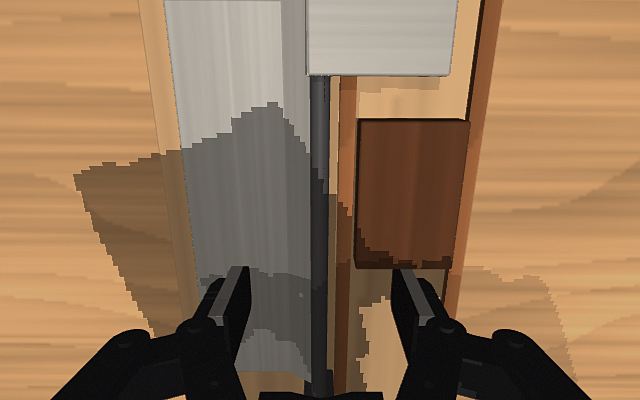

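Call:
servo_tool(
  plan=[
    [0, -0.1, 0, 0, 0, 0, 62],
    [0, -0.1, 0, 0, 0, 0, 62],
    [0, -0.1, 0, 0, 0, 0, 62],
    [0, -0.1, 0, 0, 0, 0, 62],
    [0, -0.1, 0, 0, 0, 0, 62],
  ],
)

```text
time_s: 7.2
tool_pos: [514.2, 56.3, 9.4]
tcp_rot: [-0.001, 0.711, -0.704, 0.001]
contact_force: [-7.0, -0.5, 8.4]
gripper_width: 62.1
```

Call:
servo_tool(
  plan=[
    [0, -0.1, 0, 0, 0, 0, 62],
    [0, -0.1, 0, 0, 0, 0, 62],
    [0, -0.1, 0, 0, 0, 0, 62],
    [0, -0.1, 0, 0, 0, 0, 62],
    [0, 0, 0, 0, 0, 0, 62],
  ],
)

```text
time_s: 7.7
tool_pos: [531.1, 56.4, 9.5]
tcp_rot: [-0.002, 0.711, -0.704, 0.002]
contact_force: [-2.1, 0.3, 5.2]
gripper_width: 61.8
```

```bash
python3 look.py 6
```

```text
7.7 [531.1  56.4   9.5] [-0.0018  0.7106 -0.7036  0.0018] [-2.1  0.3  5.2] 61.81382012005596
tcp jig -18.2 -0.6
```

View pics/s6.png

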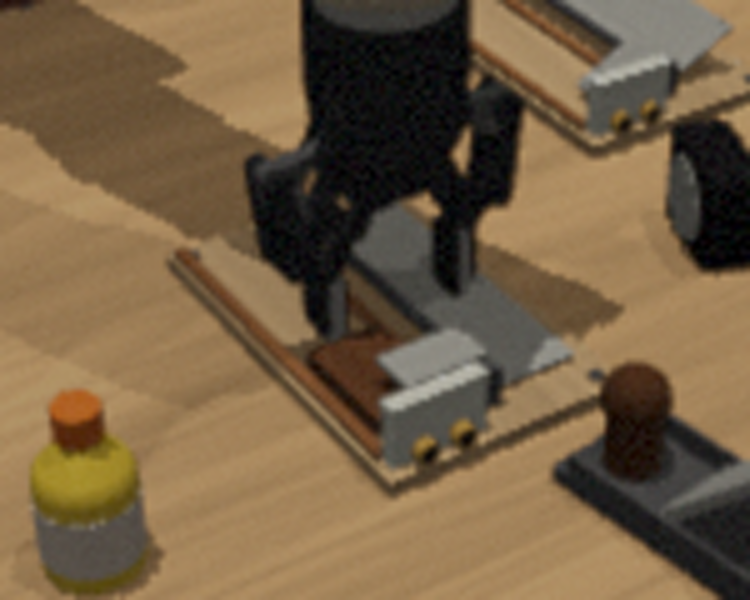

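Call:
servo_tool(
  plan=[
    [0, -0.07, 0, 0, 0, 0, 62],
    [0, -0.07, 0, 0, 0, 0, 62],
    [0, -0.07, 0, 0, 0, 0, 62],
    [0, -0.06, 0, 0, 0, 0, 62],
    [0, 0, 0, 0, 0, 0, 62],
  ],
)

```text
time_s: 8.3
tool_pos: [541.9, 56.5, 9.6]
tcp_rot: [-0.002, 0.711, -0.704, 0.002]
contact_force: [-3.3, -0.1, 5.0]
gripper_width: 62.0
```

Call:
servo_tool(
  plan=[
    [0, -0.05, 0, 0, 0, 0, 62],
    [0, 0, 0, 0, 0, 0, 62],
    [0, 0, 0, 0, 0, 0, 62],
  ],
)

```text
time_s: 8.6
tool_pos: [543.8, 56.5, 9.7]
tcp_rot: [-0.002, 0.711, -0.704, 0.002]
contact_force: [-3.9, 0.4, 4.7]
gripper_width: 61.9
```

Call:
servo_tool(
  plan=[
    [0, -0.04, 0, 0, 0, 0, 62],
    [0, 0, 0, 0, 0, 0, 62],
    [0, 0, 0, 0, 0, 0, 62],
  ],
)

```text
time_s: 8.9
tool_pos: [544.7, 56.5, 9.5]
tcp_rot: [-0.001, 0.71, -0.704, 0.002]
contact_force: [-6.9, 0.7, 7.3]
gripper_width: 61.9
```

```bash
python3 bar.py; python3 look.py 7
```

```text
bar slope -0.0021754567809594543 z at y33 16.215525875968318 clip~ 0.45217545334910475
slat x [11.13299213 79.76751272] y [-49.82947714 -20.32849733] z 23.30613958889782
[544.7  56.5   9.5] [-5.6  1.2  7.1]
8.95 [544.7  56.5   9.5] [-0.0014  0.7104 -0.7038  0.0016] [-5.6  1.2  7.1] 61.99250110492211
tcp jig -4.5 -0.7
```

View pics/w7.png

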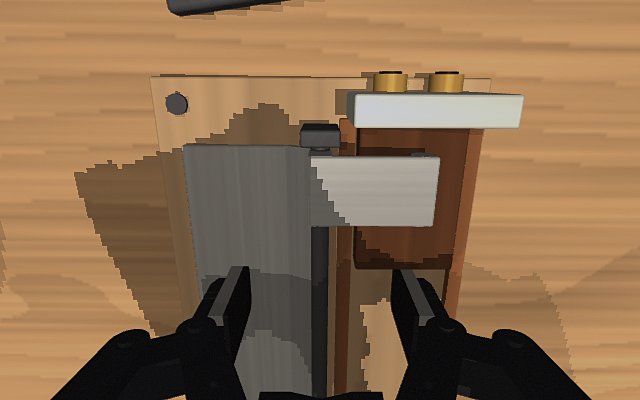

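View pics/s7.png

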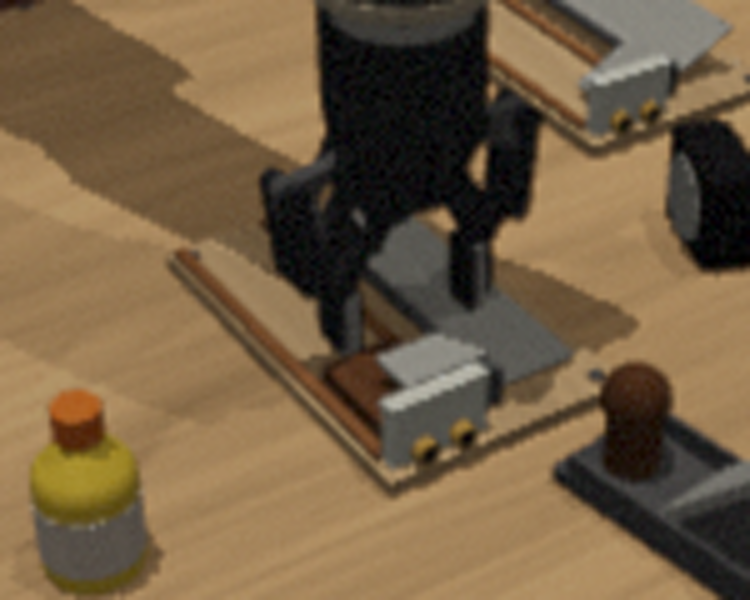

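Call:
servo_tool(
  plan=[
    [0, -0.05, 0, 0, 0, 0, 62],
    [0, 0, 0, 0, 0, 0, 62],
    [0, 0, 0, 0, 0, 0, 62],
  ],
)

```text
time_s: 9.35
tool_pos: [544.9, 56.5, 9.4]
tcp_rot: [0.0, 0.71, -0.704, 0.001]
contact_force: [-15.3, 0.1, 15.4]
gripper_width: 61.9
```

Call:
servo_tool(
  plan=[
    [0, 0.05, 0, 0, 0, 0, 62],
    [0, 0.08, 0, 0, 0, 0, 62],
    [0, 0.05, 0, 0, 0, 0, 62],
    [0, 0, 0, 0, 0, 0, 62],
    [0, 0, 0, 0, 0, 0, 62],
  ],
)

```text
time_s: 9.85
tool_pos: [541.8, 56.4, 10.3]
tcp_rot: [-0.003, 0.71, -0.704, 0.003]
contact_force: [4.0, 0.7, 4.7]
gripper_width: 62.1
```

```bash
python3 bar.py; python3 look.py 8
```

```text
bar slope 0.019842576748246757 z at y33 16.94086760201526 clip~ 0.4301600268284277
slat x [ 7.83879172 79.60813258] y [-49.82238034 -20.29552142] z 23.317316837441282
[541.7  56.4  10.2] [ 3.6 -0.3  4.8]
9.9 [541.7  56.4  10.2] [-0.003   0.7104 -0.7038  0.0029] [ 3.6 -0.3  4.8] 62.42796296345047
tcp jig -7.6 -0.8
```

View pics/w8.png

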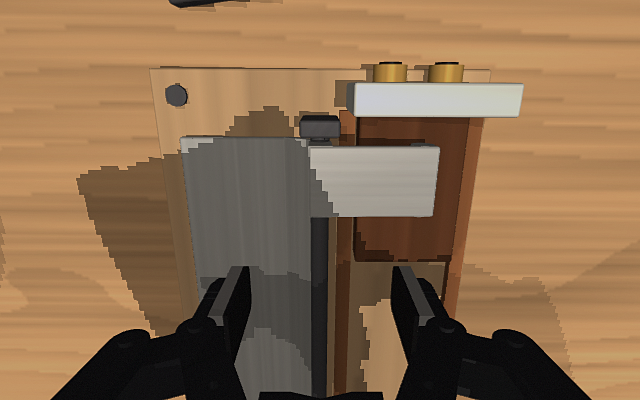

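Call:
servo_tool(
  plan=[
    [0, 0.05, -0.05, 0, 0, 0, 62],
    [0, 0, -0.1, 0, 0, 0, 62],
    [0, 0, -0.1, 0, 0, 0, 62],
    [0, 0, -0.15, 0, 0, 0, 62],
    [0, 0, -0.2, 0, 0, 0, 62],
  ],
)

```text
time_s: 10.5
tool_pos: [537.8, 56.2, 33.7]
tcp_rot: [-0.002, 0.711, -0.704, 0.002]
contact_force: [0.5, -1.7, 0.1]
gripper_width: 62.1
```

Call:
servo_tool(
  plan=[
    [0, 0, -0.4, 0, 0, 0, 62],
    [0, 0, -0.6, 0, 0, 0, 62],
    [0, 0, -0.6, 0, 0, 0, 62],
    [0, 0.3, -0.6, 0, 0, 0, 62],
    [0, 0, 0, 0, 0, 0, 62],
  ],
)

```text
time_s: 11.0
tool_pos: [526.8, 56.6, 125.2]
tcp_rot: [-0.004, 0.711, -0.704, 0.004]
contact_force: [-0.1, 0.3, -0.4]
gripper_width: 61.8
```

Call:
servo_tool(
  plan=[
    [0, 0, -0.5, 0, 0, 0, 62],
    [0, 0, 0, 0, 0, 0, 62],
    [0, 0, 0, 0, 0, 0, 62],
    [0, 0, 0, 0, 0, 0, 62],
  ],
)

```text
time_s: 11.4
tool_pos: [525.5, 56.1, 140.7]
tcp_rot: [-0.002, 0.71, -0.704, 0.002]
contact_force: [-0.2, 0.0, -0.4]
gripper_width: 62.3
```

```bash
python3 bar.py; python3 look.py 9
```

```text
bar slope 0.17303396558609166 z at y33 21.898167905547393 clip~ 0.278662582010367
slat x [ 6.27874751 79.51604262] y [-49.80956604 -20.3564307 ] z 23.305633599841997
[525.5  56.1 140.7] [ 0.  -0.4  0.3]
11.45 [525.5  56.1 140.7] [-0.0019  0.7105 -0.7037  0.0019] [ 0.  -0.4  0.3] 61.91301469550404
tcp jig -23.8 -0.9
```

View pics/w9.png

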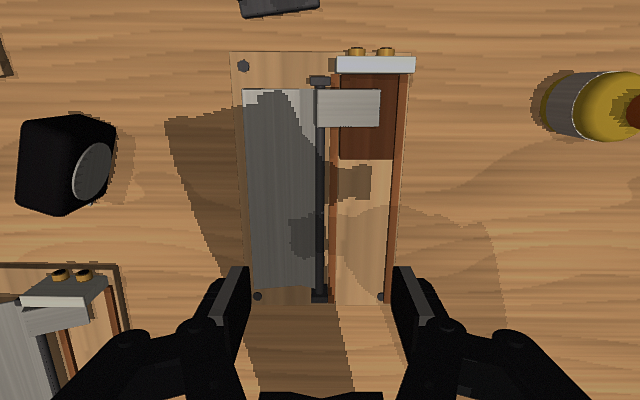

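View pics/s9.png

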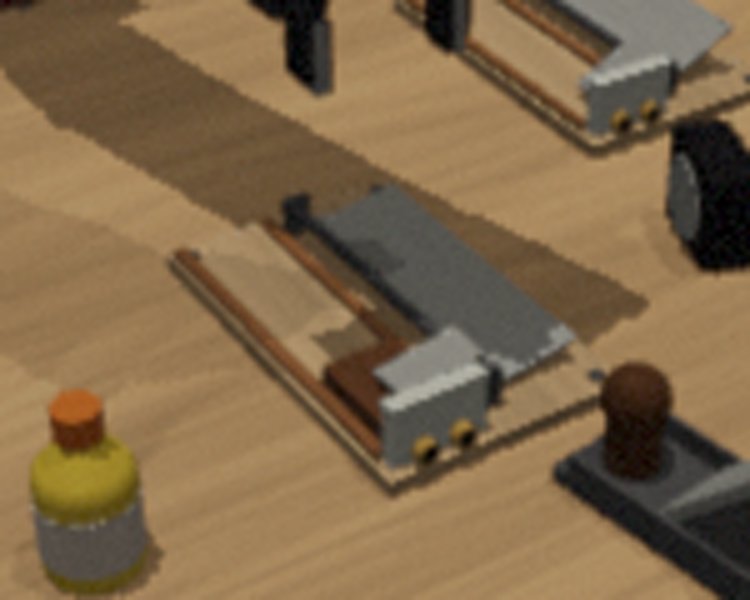

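```bash
python3 -c "
from plant import r
print(r.close_job())"
```

```text
the job is handed in; nothing more can be done
None
```

The slat is loaded in the rightmost jig, the one holding the loose dark slat. Its end is against the drill plate and the clip has closed on it. I handed the job in at about 11.5 s of the 42 s allowed; no verdict was reported.

**What I did:** One fingertip pressed the thumb bar down to its stop, with the clip reading about 0.45 rad. The other fingertip pushed the slat about 66 mm along the channel. At the end, a further 2 mm commanded moved the tool only 0.2 mm, and the push force rose from about 6 to 15 N. I took that as the slat being flush. I then backed off 3 mm before lifting, so the finger would not drag the slat up, let the bar rise and drew clear.

**Last checks:**
- **Clip:** It reads about 0.279 rad, against the expected 0.28 when clamped.
- **Slat:** It lies flat, with its trailing end at jig x of about 6 mm. That puts its front at about 66 mm against the plate face at 65 mm, which is within the measuring error.
- **Tool:** It is about 140 mm above the bench, with contact force near zero.
- **Bystanders:** The glue bottle and hand plane look unmoved in the pictures, and the tape measure was not approached. I did not measure any of the three.

**Disagreements:** The scene camera put the jig about 3 mm away from where the top and wrist cameras put it. I used the position from the top camera, which the wrist camera confirmed. The depth readings also ran about 1.3 mm high on the slat and the bar.

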